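# Open the gauge valve to its stop and back it off a quarter turn

## Robot

A 7-joint arm with a two-finger parallel gripper is mounted at the origin on a cart in front of the work surface, level with it; the furniture and walls round the work are solid. World frame = base frame: x ahead of the robot, y to its left, z up, the work surface at z = 0. Lengths are in mm, angles in rad, forces in N, time in s.
With the tool pointing down it reaches from about 400 to 900 mm from the base axis. Payload 5.6 kg.
Tool frame: the origin (TCP) lies on the centre line of the jaws, within the pads' length; the fingertips stand 11 mm ahead of it and the grasp point (between the pads) lies 8 mm behind it (arm.tip_extent is the distance from the TCP to the fingertips, in mm); z points along the fingers, y is the direction in which the jaws open and shut (so a half turn about z gives the same grasp; the last joint's range is limited). The gripper opens to 92 mm and grips with 3 to 60 N. Pads are 20 mm wide; open, the fingers measure 128 mm over their backs; the gripper's body (75 mm by 189 mm) begins 69 mm behind the grasp point.
Start: joints at [-1.356, 0.468, -0.012, 1.603, 0.006, 1.071, -0.056], TCP at [165.761, 628.516, 225.592] pointing down, gripper open.
Joint ranges: [-2.53, 2.53], [-0.31, 2.02], [-1.57, 1.55], [0.28, 2.44], [-1.29, 4.43], [0.15, 1.84], [-2.92, 2.92]. Speed limits (rad/s): [2.57, 2.57, 3.14, 3.14, 3.14, 3.14, 3.14].

## Interface

Orientations are given as a 3x3 rotation matrix whose columns are the frame's x, y, z axes.
In Python, from bench import arm gives the robot as it stands. The module is installed in compiled form; this text tells all that it offers.
- The arm moves only by the tool move_arm, never from a script. Its argument "steps" is a list of rows, each a list of 6 numbers: the shift along the world's x, y, z in m, then the turn, a rotation vector about the world's x, y, z in degrees. A call has 1 to 12 rows; each row is the pose to reach, as a shift and turn from the pose commanded when the call began; what a row does not reach only later rows make up. A row lasts 1/12 s, in which the tool goes at most 41.7 mm and 7.16 degrees, less where a joint would pass 70% of its speed; a pose out of reach is approached as far as the arm can. A call with a gripper value outside its range is refused whole. "fingers" is the closure, from 0 (fully open) to 1 (shut), set as the call begins (left out, the last holds). The fingers move at their own pace and stop on an object; "force" is the grip in N (left out, the last holds). Time passes only in rows, so rows that repeat a pose let the fingers close. It gives the time, the measured TCP pose, the force and the opening at its end, in the units of the state.
- arm.sense(): the state, without advancing time (a new reading comes with each control period).
- arm.snapshot(name): name is "scene" or "top" or "wrist"; returns a dict with "img" (480x640x3 uint8, red, green, blue), "depth" (480x640 float32, mm along the optical axis (not along the pixel's ray), 0 where there is no reading), "mtx" (3x3 intrinsics, pixels), "k1" (the pictures are not rectified: a ray, as slopes to the right and down, at radius r is drawn at 1 + k1 r^2 times it, then the intrinsics apply), "position" and "attitude" of the camera in the world. Camera axes: x right, y down, z forward; pixel columns grow to the right and rows downward; lengths in mm; the calibration is good to about 2 mm. A picture is of the moment at which its call begins.
- arm.finish_job(): hands the job in, once; it reports no verdict.
The state is a dict: "time_s": time; "joints": joint angles; "dq": joint speeds; "joint_efforts": joint torques, N m; "position": TCP position; "tool_rot": TCP orientation; "contact_force": force on the tool from outside, world axes, zero at the start; "wrist_torque": the same for the moment, N m; "finger_gap": finger opening in mm.
Only numpy, scipy, OpenCV 4.12 (cv2) and the standard library are available. Lean on these libraries where they do the work, as an engineer would, in place of code of your own. Each camera call takes 0.05 s, during which the arm holds its last target.

## Task

Open the small bench gate valve that carries the round pressure gauge all the way: wind its handwheel anticlockwise (seen from above) by its crank handle, for more than one turn, until you feel the stop. Then turn it back clockwise a quarter turn, so that it cannot jam open, and let go of it. Leave the handwheel of the other valve, which has no gauge, as it is.

Things in the scene. Friction and masses are not known exactly. Their poses are not given: they have to be found in the camera images.
- gauge_valve_wheel (a joint): Handwheel of the valve with the gauge, rad about the vertical; grows anticlockwise seen from above (opening). Starts 1.2 to 1.8 turns short of the open stop, a hard end stop at 12.57 (two turns from closed, 0). Stiff, stays where left: about 1.5 N at the crank handle turns it; a clear rise in force is the stop. A quarter turn back from the stop is 11.0.
- gauge_valve_hub (a point): Wheel axis at mid-rim, 100 mm above the table, on the fixed steel valve with the gauge: grey foot 110 x 85 mm, pipe stubs front and back, in front a white-faced gauge 52 mm across, under 100 mm high. Wheel black, level, 105 mm across, rim 11 mm thick, 3 spokes; stem end stands 20 mm above this point. Axes: x from the gauge to the back stub, z up.
- gauge_valve_crank (a point): Middle of the grip of that wheel's crank handle: upright grey cylinder 18 mm thick on the rim, 45 mm from the axis, from 28 mm below this point (2 mm above the rim) to 18 mm above it. 36 mm above the hub point. The sleeve spins on its pin (lead it round, hand not turning); the pin is sprung radially, 1 N/mm, 7 mm in or out. At joint 0 and at the open stop it is on the valve's -x side.
- plain_valve_crank (a point): The same point on the crank handle of the other valve, which is alike but has only a plain capped pipe stub in place of the gauge. The valves stand at least 0.17 m apart, axis to axis; either may be the left one.

How it is judged (in metres and radians):
On the way:
1. the handwheel is wound open to its stop (within about 9 degrees of it) (value of joint gauge_valve_wheel above 12.406 rad), for 0.05 s.
At the end, for the whole second after the job is handed in: The gauge valve's handwheel rests a quarter turn (within 23 degrees either way) back from its open stop, and the crank handle of the other valve is within 12 mm of where it was (value of joint gauge_valve_wheel between 10.596 and 11.396 rad and velocity of joint gauge_valve_wheel between -0.05 and 0.05 rad/s and distance of plain_valve_crank from where it was at the start of the episode below 0.012 m); the robot touches nothing.
It fails at once if the other valve's handwheel is turned (its crank handle moved by more than 12 mm) (distance of plain_valve_crank from where it was at the start of the episode above 0.012 m).
It also fails if it takes over 48 s, if anything falls off the work surface, if the arm or the gripper's body presses on something with over 40 N, if the wrist force passes 120 N, or if a joint passes its speed limit or range.

## Working session

There is one attempt and no reset: what is moved stays moved. The work goes in short steps, Python scripts to look and compute and a tool call to move; the robot and the scene stay as the last step left them, time stands still between calls to the robot, and variables do not carry over. Pictures are saved under pics/ and viewed, and the job is handed in when it is done.

Besides the shell and the picture viewer there is one more tool, called as name([rows], argument=value, ...), one row to a line, values as JSON. move_arm: Moves the arm, as the interface text tells. Its arguments: {"type":"object","properties":{"steps":{"type":"array"},"fingers":{"type":"number"},"force":{"type":"number"}},"required":["steps"]}

```bash
mkdir -p pics; python3 - <<'E'
from bench import arm
import cv2,pickle
s=arm.sense();print(s)
for n in("scene","top"):
    d=arm.snapshot(n);pickle.dump(d,open(n+".pkl","wb"));cv2.imwrite(f"pics/{n}1.png",d["img"][:,:,::-1]);print(n,d["mtx"],d["k1"],d["position"],d["attitude"])
E
```

```text
{'time_s': 0.0, 'joints': array([-1.35600693,  0.46833685, -0.01160839,  1.60363945,  0.00600285,
        1.0713725 , -0.05629312]), 'dq': array([-0.00051546, -0.00062838, -0.00020193,  0.00031311, -0.00010563,
        0.00031886, -0.00137247]), 'joint_efforts': array([ 2.93175235e-04, -5.20565701e+01, -1.23902009e-02, -2.43748552e+01,
       -5.66505699e-02,  1.71894411e-02,  1.56637934e-04]), 'position': array([165.63374298, 627.95875441, 224.65994111]), 'tool_rot': array([[-9.66943021e-01,  2.54992336e-01, -3.20392437e-04],
       [ 2.54992508e-01,  9.66941549e-01, -1.69158642e-03],
       [-1.21540812e-04, -1.71736535e-03, -9.99998518e-01]]), 'contact_force': array([ 0.38646439, -0.82233264, -0.25699805]), 'wrist_torque': array([ 0.02958448,  0.0086482 , -0.02946669]), 'finger_gap': 92.08620337041717}
scene [[566.70182864   0.         317.18581701]
 [  0.         566.70182864 236.69967758]
 [  0.           0.           1.        ]] -0.06630531200530126 [ 162.88557407 -291.70124631  680.17041859] [[ 0.89419313 -0.26006324  0.36439779]
 [-0.44723791 -0.55515454  0.70127148]
 [ 0.01992216 -0.79004465 -0.61272552]]
top [[524.77171247   0.         326.53949333]
 [  0.         524.77171247 245.77835002]
 [  0.           0.           1.        ]] -0.0758497354935842 [305.87356441 301.60431309 983.76645723] [[ 0.02101207 -0.97715036  0.21150809]
 [-0.99977867 -0.02031335  0.00547601]
 [-0.00105445 -0.21157634 -0.97736091]]
```

View pics/scene1.png

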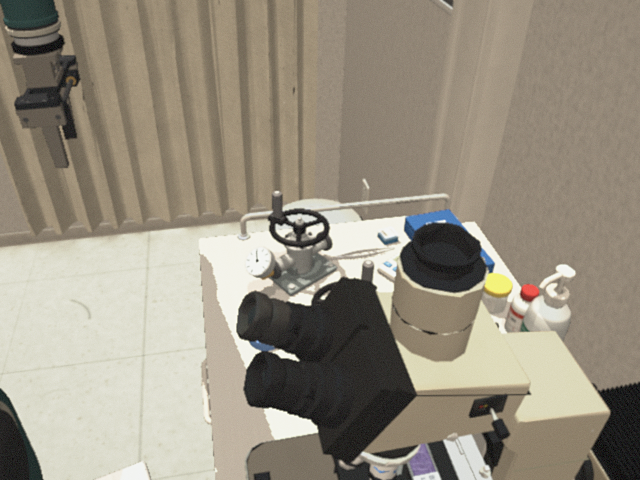

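View pics/top1.png

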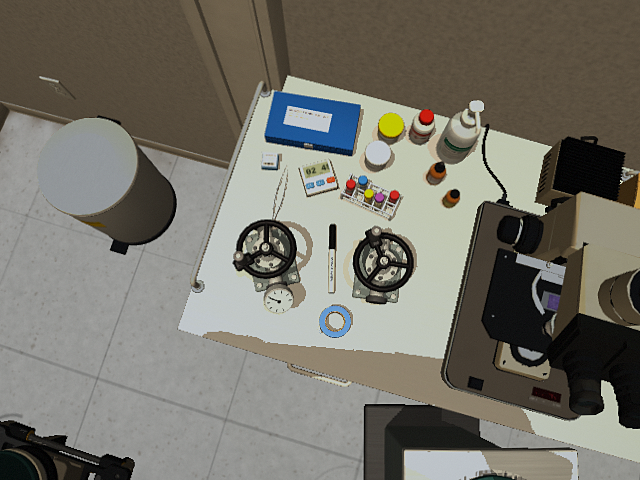

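The top view shows the gauge valve's wheel at about (266,249), its gauge at (278,300) and its crank knob at (238,257). The plain valve is at (384,262) with its crank at (376,231).

```bash
cat > h.py <<'E'
import numpy as np,cv2,pickle
def ray(d,u,v):
    K=d["mtx"];p=cv2.undistortPoints(np.array([[[u,v]]],float),K,np.array([d["k1"],0,0,0.]))[0,0]
    return np.array([p[0],p[1],1.])
def atz(d,u,v,z):
    r=np.array(d["attitude"])@ray(d,u,v);o=np.array(d["position"]);return o+r*(z-o[2])/r[2]
def dep(d,u,v):
    return np.array(d["position"])+np.array(d["attitude"])@ray(d,u,v)*d["depth"][int(round(v)),int(round(u))]
def proj(d,P):
    c=np.array(d["attitude"]).T@(np.array(P,float)-d["position"]);s=c[:2]/c[2];s=s*(1+d["k1"]*(s@s));return d["mtx"][:2,:2]@s+d["mtx"][:2,2]
def cloud(d):
    v,u=np.mgrid[0:480,0:640];p=cv2.undistortPoints(np.stack([u,v],-1).reshape(-1,1,2).astype(float),d["mtx"],np.array([d["k1"],0,0,0.]))[:,0]
    c=np.c_[p,np.ones(len(p))]*d["depth"].reshape(-1,1)
    return (c@np.array(d["attitude"]).T+d["position"]).reshape(480,640,3)
E
python3 - <<'E'
from h import *
np.set_printoptions(precision=1,suppress=True)
d=pickle.load(open("top.pkl","rb"))
C=cloud(d)
for n,(u,v) in dict(stemg=(267,249),gauge=(278,300),crg=(238,257),stemp=(384,262),crp=(376,231),tab=(310,290),scope=(600,230),ey=(590,390)).items(): print(n,dep(d,u,v))
img=d["img"].astype(int)
def fit(u0,v0):
    best=[]
    V,U=np.mgrid[0:480,0:640]
    m=(np.hypot(U-u0,V-v0)<40)&(img.max(-1)<60)&(np.abs(C[...,2]-104)<8)
    P=C[m];A=np.c_[2*P[:,:2],np.ones(len(P))]
    # ring centre via robust circle
    from scipy.optimize import least_squares
    r=least_squares(lambda q:np.hypot(P[:,0]-q[0],P[:,1]-q[1])-47,[C[v0,u0,0],C[v0,u0,1]],loss='soft_l1',f_scale=2)
    print(len(P),r.x,P[:,2].mean())
fit(266,249);fit(384,262)
img2=cv2.resize(d["img"][190:330,200:440],None,fx=3.3,fy=3.3,interpolation=cv2.INTER_CUBIC);cv2.imwrite("pics/topz.png",img2[:,:,::-1])
# heights map
for x0,y0 in [(0,0)]:
    m=(C[...,2]>130)&(C[...,0]>200)&(C[...,0]<900);ys=C[m];print(len(ys),ys.min(0),ys.max(0))
    for y in range(-400,600,50):
        k=ys[(ys[:,1]>=y)&(ys[:,1]<y+50)]
        if len(k):print(y,k.min(0),k.max(0))
E
```

```text
stemg [486.7 407.4 112.8]
gauge [404.3 388.8  76.5]
crg [463.1 448.  158.5]
stemp [467.8 209.2 115.8]
crp [511.  226.5 156.9]
tab [432.8 336.5   0.2]
scope [489.4 -80.7 278.3]
ey [274.7   0.6 378.1]
1319 [489.5 410.7] 104.65003577603723
1385 [470.4 209.9] 104.47609756941861
63726 [ 200.  -255.6  130. ] [900.  706.8 983.8]
-300 [ 725.8 -255.6  130.2] [ 729.3 -251.6  134.6]
-250 [ 562.4 -249.7  130.1] [ 744.5 -200.   227.1]
-200 [ 573.9 -200.   130. ] [ 758.9 -150.   317. ]
-150 [ 440.1 -150.   130.1] [ 772.  -100.   406.2]
-100 [ 229.3 -100.   130.1] [785.4 -50.  409.8]
-50 [232.  -50.  130.1] [798.   -0.  428.3]
0 [244.6   0.  130.1] [811.3  50.  387.2]
50 [343.   50.  130.1] [824.8 100.  345.7]
100 [819.7 100.  130.1] [838.4 150.  323.7]
150 [833.7 150.  130.2] [851.4 200.  303.8]
200 [504.4 200.  130.1] [864.7 250.  283.5]
250 [860.4 250.1 130.3] [878.  300.  266.1]
300 [305.9 300.  130. ] [891.4 350.  983.8]
350 [865.6 350.  130.1] [900.  400.  252.7]
400 [457.9 400.  130. ] [868.7 450.  289. ]
450 [457.8 450.1 130.2] [869.2 499.9 270.9]
500 [860.2 500.  130. ] [877.4 550.  260.4]
550 [866.5 550.1 130.4] [874.1 557.6 250.6]
```

View pics/topz.png

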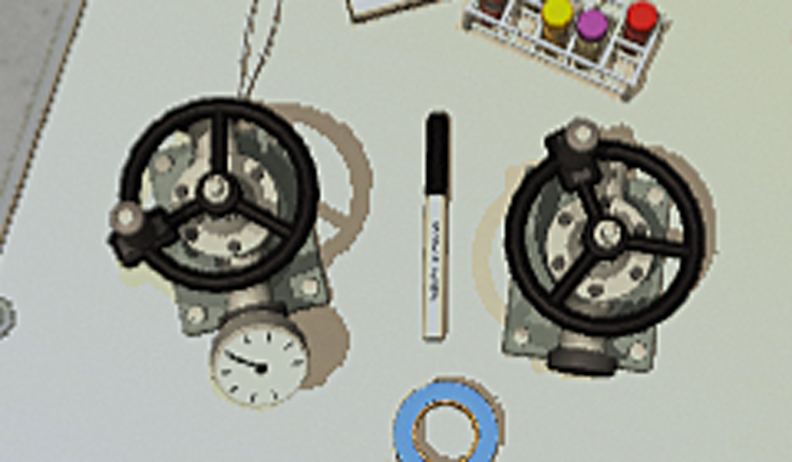

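The hub, wheel and knob heights fit the sizes given. I'll cross-check the crank with the scene camera.

```bash
python3 - <<'E'
from h import *
np.set_printoptions(precision=1,suppress=True)
t=pickle.load(open("top.pkl","rb"));s=pickle.load(open("scene.pkl","rb"))
print("crank top cam", atz(t,238,256,154), "scene", atz(s,277.5,193,154))
print("stem top", atz(t,266,247.5,120), "scene", atz(s,299,223,120))
print("gauge top-cam",dep(t,278,300), "scene",dep(s,260,262))
C=cloud(t)
V,U=np.mgrid[0:480,0:640]
m=(np.hypot(U-238,V-257)<9)&(C[...,2]>140);print("grip blob",m.sum(),C[m].mean(0),C[m].min(0),C[m].max(0))
img2=cv2.resize(s["img"][170:310,220:380],None,fx=4,fy=4,interpolation=cv2.INTER_CUBIC);cv2.imwrite("pics/scz.png",img2[:,:,::-1])
E
```

```text
crank top cam [465.6 448.8 154. ] scene [469.  445.9 154. ]
stem top [487.7 408.4 120. ] scene [485.3 395.5 120. ]
gauge top-cam [404.3 388.8  76.5] scene [406.5 378.2  76.8]
grip blob 112 [464.1 446.8 159.8] [305.9 301.6 140.2] [474.7 457.4 983.8]
```

View pics/scz.png

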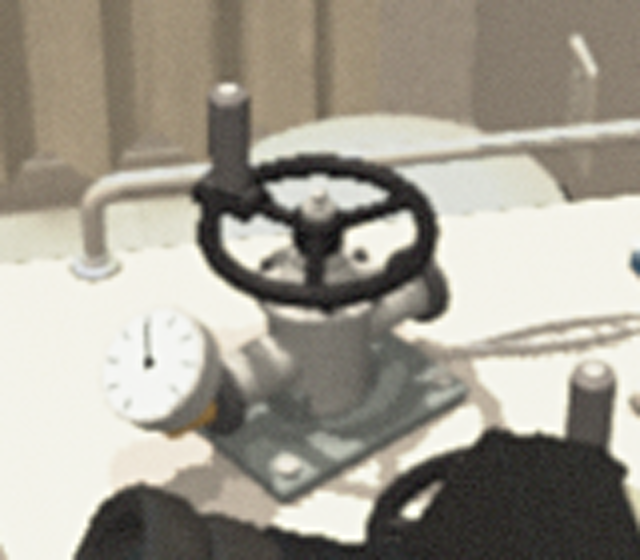

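The scene zoom shows the crank upright on the left rim, and the two cameras agree at about (466,448), 45 mm from the hub at (488,409). Next I move above it.

move_arm([
  [0.03, -0.018, 0, 0, 0, 0],
  [0.06, -0.036, 0, 0, 0, 0],
  [0.09, -0.054, 0, 0, 0, 0],
  [0.12, -0.072, 0, 0, 0, 0],
  [0.15, -0.09, 0, 0, 0, 0],
  [0.18, -0.108, 0, 0, 0, 0],
  [0.21, -0.126, 0, 0, 0, 0],
  [0.24, -0.144, 0, 0, 0, 0],
  [0.27, -0.162, 0, 0, 0, 0],
  [0.3, -0.18, 0, 0, 0, 0],
  [0.3, -0.18, 0, 0, 0, 0],
  [0.3, -0.18, 0, 0, 0, 0],
], fingers=0.4, force=15)

```text
time_s: 1.1
position: [467.9, 446.2, 225.0]
tool_rot: [[-0.966, 0.26, 0.0], [0.26, 0.966, -0.001], [-0.0, -0.001, -1.0]]
contact_force: [-0.5, -0.3, -0.6]
finger_gap: 55.3
```

```bash
python3 - <<'E'
from bench import arm
import cv2,pickle
s=arm.sense();print(s["position"],s["contact_force"],s["finger_gap"],s["joints"])
for n in("wrist","top"):
    d=arm.snapshot(n);pickle.dump(d,open(n+"2.pkl","wb"));cv2.imwrite(f"pics/{n}2.png",d["img"][:,:,::-1])
E
```

```text
[467.89658444 446.18402993 225.00502655] [-0.5021884  -0.31662389 -0.59143783] 55.325810357338035 [-0.87652377  0.46069024  0.08568167  1.61702835 -0.04235865  1.066622
  0.52864292]
```

View pics/wrist2.png

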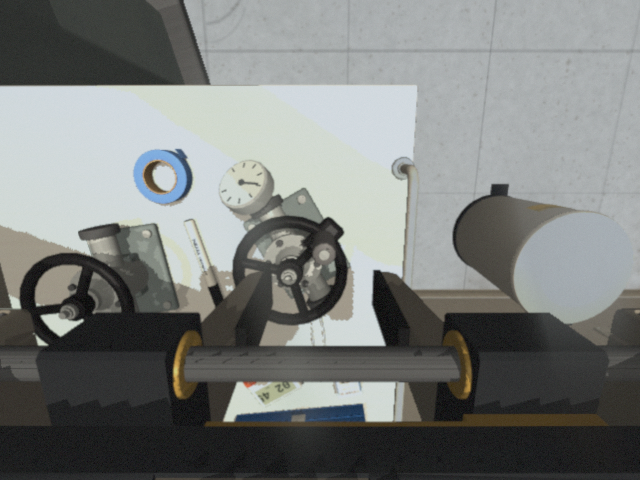

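The wrist view shows the knob at (324,254), the stem at (289,276) and the gauge centre at (245,187).

```bash
python3 - <<'E'
from h import *
np.set_printoptions(precision=1,suppress=True)
w=pickle.load(open("wrist2.pkl","rb"))
for n,u,v,z in [("crank",324,254,154),("stem",288.5,276,120),("gauge",246,188,76),("stub",263,214,50)]: print(n,atz(w,u,v,z),dep(w,u,v))
print(w["position"],w["attitude"])
E
```

```text
crank [467.7 448.2 154. ] [466.7 448.5 157.4]
stem [488.6 411.5 120. ] [489.1 411.2 118.4]
gauge [410.  389.3  76. ] [409.8 390.6  81.6]
stub [440.4 391.3  50. ] [439.3 393.4  59.3]
[400.6 465.3 385.1] [[ 0.3  0.9  0.2]
 [ 1.  -0.3 -0.1]
 [-0.   0.2 -1. ]]
```

move_arm([
  [0, 0.001, -0.015, 0, 0, 0],
  [0, 0.001, -0.03, 0, 0, 0],
  [0, 0.001, -0.045, 0, 0, 0],
  [0, 0.001, -0.06, 0, 0, 0],
  [0, 0.001, -0.07, 0, 0, 0],
  [0, 0.001, -0.08, 0, 0, 0],
  [0, 0.001, -0.088, 0, 0, 0],
  [0, 0.001, -0.091, 0, 0, 0],
  [0, 0.001, -0.091, 0, 0, 0],
])

```text
time_s: 1.95
position: [465.2, 449.5, 133.9]
tool_rot: [[-0.967, 0.255, -0.001], [0.255, 0.967, -0.001], [0.001, -0.001, -1.0]]
contact_force: [-0.0, -0.9, 0.3]
finger_gap: 55.4
```

```bash
python3 - <<'E'
from bench import arm
import cv2,pickle
s=arm.sense();print(s["position"],s["contact_force"],s["finger_gap"])
for n in("wrist",):
    d=arm.snapshot(n);pickle.dump(d,open(n+"3.pkl","wb"));cv2.imwrite(f"pics/{n}3.png",d["img"][:,:,::-1])
E
```

```text
[465.24180352 449.52836339 133.90787488] [-0.01806779 -0.94109914  0.25677086] 55.431731498202254
```

View pics/wrist3.png

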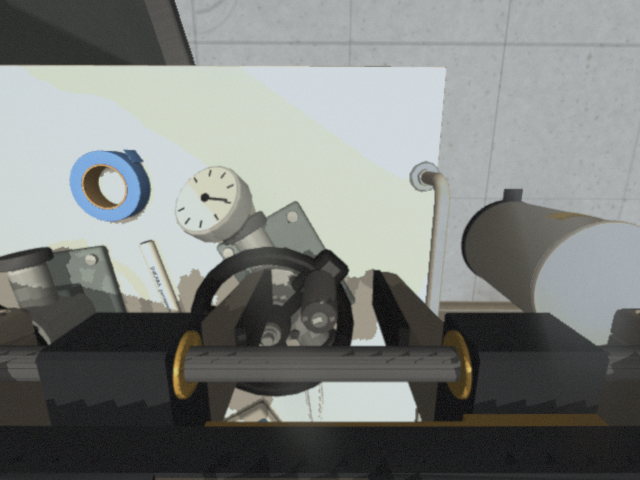

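The crank, at (318,318), is centred between the jaws. I close on it now.

move_arm([
  [0.001, -0.001, 0, 0, 0, 0],
  [0.001, -0.001, 0, 0, 0, 0],
  [0.001, -0.001, 0, 0, 0, 0],
  [0.001, -0.001, 0, 0, 0, 0],
  [0.001, -0.001, 0, 0, 0, 0],
  [0.001, -0.001, 0, 0, 0, 0],
], fingers=1, force=15)

```text
time_s: 2.5
position: [466.7, 448.4, 134.8]
tool_rot: [[-0.967, 0.255, 0.0], [0.255, 0.967, -0.0], [-0.0, -0.0, -1.0]]
contact_force: [-0.7, -0.8, 1.0]
finger_gap: 17.6
```

Gripped: the gap is 17.6 mm, as an 18 mm handle should give. Next I work out the circular path.

```bash
python3 - <<'E'
import numpy as np
H=np.array([488.5,410]);p0=np.array([466.8,448.5])
def P(a):return H+45*np.array([np.cos(np.radians(a)),np.sin(np.radians(a))])
for start,al in ((None,range(128,225,8)),(224,range(234,345,10)),(344,range(354,465,10)),(464,range(474,535,10))):
    b=p0 if start is None else P(start)
    print(start,[[round(x/1000,4) for x in P(a)-b] for a in al])
E
```

```text
None [[np.float64(-0.006), np.float64(-0.003)], [np.float64(-0.0107), np.float64(-0.0072)], [np.float64(-0.0147), np.float64(-0.012)], [np.float64(-0.018), np.float64(-0.0174)], [np.float64(-0.0206), np.float64(-0.0231)], [np.float64(-0.0223), np.float64(-0.0291)], [np.float64(-0.0232), np.float64(-0.0354)], [np.float64(-0.0232), np.float64(-0.0416)], [np.float64(-0.0223), np.float64(-0.0479)], [np.float64(-0.0206), np.float64(-0.0539)], [np.float64(-0.018), np.float64(-0.0596)], [np.float64(-0.0147), np.float64(-0.065)], [np.float64(-0.0107), np.float64(-0.0698)]]
224 [[np.float64(0.0059), np.float64(-0.0051)], [np.float64(0.0126), np.float64(-0.0092)], [np.float64(0.02), np.float64(-0.012)], [np.float64(0.0277), np.float64(-0.0135)], [np.float64(0.0355), np.float64(-0.0136)], [np.float64(0.0433), np.float64(-0.0124)], [np.float64(0.0507), np.float64(-0.0098)], [np.float64(0.0575), np.float64(-0.006)], [np.float64(0.0636), np.float64(-0.0011)], [np.float64(0.0688), np.float64(0.0048)], [np.float64(0.0728), np.float64(0.0115)], [np.float64(0.0756), np.float64(0.0189)]]
344 [[np.float64(0.0015), np.float64(0.0077)], [np.float64(0.0016), np.float64(0.0155)], [np.float64(0.0004), np.float64(0.0233)], [np.float64(-0.0021), np.float64(0.0307)], [np.float64(-0.006), np.float64(0.0376)], [np.float64(-0.0109), np.float64(0.0437)], [np.float64(-0.0168), np.float64(0.0488)], [np.float64(-0.0235), np.float64(0.0528)], [np.float64(-0.0309), np.float64(0.0557)], [np.float64(-0.0386), np.float64(0.0572)], [np.float64(-0.0464), np.float64(0.0573)], [np.float64(-0.0541), np.float64(0.0561)]]
464 [[np.float64(-0.0074), np.float64(-0.0026)], [np.float64(-0.0143), np.float64(-0.0064)], [np.float64(-0.0204), np.float64(-0.0113)], [np.float64(-0.0255), np.float64(-0.0172)], [np.float64(-0.0296), np.float64(-0.0239)], [np.float64(-0.0324), np.float64(-0.0313)], [np.float64(-0.0339), np.float64(-0.039)]]
```

First, five rows to about 160 degrees, to check the force.

move_arm([
  [-0.006, -0.003, 0, 0, 0, 0],
  [-0.0107, -0.0072, 0, 0, 0, 0],
  [-0.0147, -0.012, 0, 0, 0, 0],
  [-0.018, -0.0174, 0, 0, 0, 0],
  [-0.0206, -0.0231, 0, 0, 0, 0],
  [-0.0206, -0.0231, 0, 0, 0, 0],
])

```text
time_s: 3.0
position: [445.9, 423.7, 134.8]
tool_rot: [[-0.967, 0.256, -0.0], [0.256, 0.967, -0.001], [-0.0, -0.001, -1.0]]
contact_force: [2.4, -2.9, 0.2]
finger_gap: 17.5
```

move_arm([
  [-0.001, -0.006, 0, 0, 0, 0],
  [-0.002, -0.0123, 0, 0, 0, 0],
  [-0.002, -0.0185, 0, 0, 0, 0],
  [-0.001, -0.0248, 0, 0, 0, 0],
  [0.0005, -0.0308, 0, 0, 0, 0],
  [0.003, -0.0365, 0, 0, 0, 0],
  [0.006, -0.042, 0, 0, 0, 0],
  [0.0099, -0.0467, 0, 0, 0, 0],
  [0.0099, -0.0467, 0, 0, 0, 0],
])

```text
time_s: 3.75
position: [457.3, 377.3, 134.7]
tool_rot: [[-0.966, 0.257, 0.001], [0.257, 0.966, -0.001], [-0.001, -0.0, -1.0]]
contact_force: [1.5, 0.5, 1.8]
finger_gap: 17.7
```

The crank passed 194° freely, so the open stop is one turn further on.

move_arm([
  [0.0059, -0.0051, 0, 0, 0, 0],
  [0.0126, -0.0092, 0, 0, 0, 0],
  [0.02, -0.012, 0, 0, 0, 0],
  [0.0277, -0.0135, 0, 0, 0, 0],
  [0.0355, -0.0136, 0, 0, 0, 0],
  [0.0433, -0.0124, 0, 0, 0, 0],
  [0.0507, -0.0098, 0, 0, 0, 0],
  [0.0575, -0.006, 0, 0, 0, 0],
  [0.0636, -0.0011, 0, 0, 0, 0],
  [0.0688, 0.0048, 0, 0, 0, 0],
  [0.0728, 0.0115, 0, 0, 0, 0],
  [0.0756, 0.0189, 0, 0, 0, 0],
])

```text
time_s: 4.75
position: [533.6, 395.9, 134.6]
tool_rot: [[-0.966, 0.257, 0.001], [0.257, 0.966, -0.002], [-0.001, -0.002, -1.0]]
contact_force: [-0.3, -1.6, 6.2]
finger_gap: 17.4
```

```bash
python3 - <<'E'
from bench import arm
import cv2,pickle
s=arm.sense();print(s["position"],s["contact_force"],s["finger_gap"],s["joints"])
for n in("top",):
    d=arm.snapshot(n);cv2.imwrite(f"pics/{n}4.png",cv2.resize(d["img"][150:340,180:450],None,fx=2.5,fy=2.5)[:,:,::-1])
E
```

```text
[533.61566108 395.93650504 134.64942275] [-0.2973701  -1.56098803  6.20972372] 17.41647877646931 [-0.75464301  0.5851588   0.09132752  1.64051207 -0.0606094   0.91950356
  0.66946212]
```

View pics/top4.png

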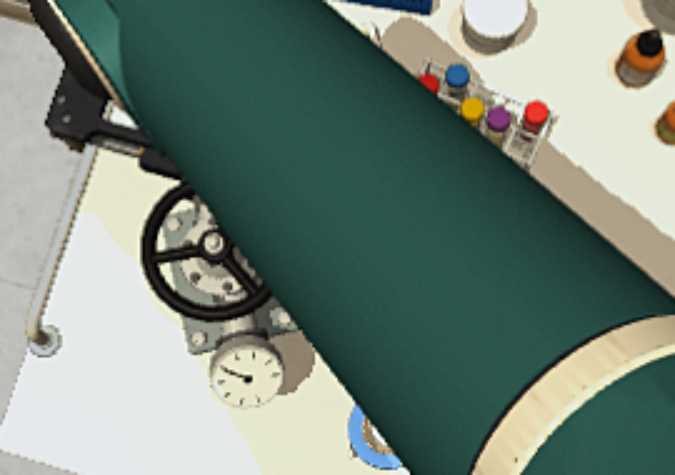

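The wheel is turning with the hand, and the forces are small. I carry on.

move_arm([
  [0.0015, 0.0077, 0, 0, 0, 0],
  [0.0016, 0.0155, 0, 0, 0, 0],
  [0.0004, 0.0233, 0, 0, 0, 0],
  [-0.0021, 0.0307, 0, 0, 0, 0],
  [-0.006, 0.0376, 0, 0, 0, 0],
  [-0.0109, 0.0437, 0, 0, 0, 0],
  [-0.0168, 0.0488, 0, 0, 0, 0],
  [-0.0235, 0.0528, 0, 0, 0, 0],
  [-0.0309, 0.0557, 0, 0, 0, 0],
  [-0.0386, 0.0572, 0, 0, 0, 0],
  [-0.0464, 0.0573, 0, 0, 0, 0],
  [-0.0541, 0.0561, 0, 0, 0, 0],
])

```text
time_s: 5.8
position: [476.6, 454.0, 134.7]
tool_rot: [[-0.967, 0.254, 0.0], [0.254, 0.967, -0.0], [-0.0, -0.0, -1.0]]
contact_force: [2.2, -0.6, 5.7]
finger_gap: 17.9
```

move_arm([
  [-0.0074, -0.0026, 0, 0, 0, 0],
  [-0.0143, -0.0064, 0, 0, 0, 0],
  [-0.0204, -0.0113, 0, 0, 0, 0],
  [-0.0255, -0.0172, 0, 0, 0, 0],
  [-0.0296, -0.0239, 0, 0, 0, 0],
  [-0.0324, -0.0313, 0, 0, 0, 0],
  [-0.0339, -0.039, 0, 0, 0, 0],
  [-0.0339, -0.039, 0, 0, 0, 0],
])

```text
time_s: 6.47
position: [443.8, 412.6, 134.7]
tool_rot: [[-0.967, 0.257, -0.0], [0.257, 0.967, -0.001], [-0.0, -0.001, -1.0]]
contact_force: [1.8, -1.9, 4.3]
finger_gap: 17.4
```

```bash
python3 - <<'E'
import numpy as np
H=np.array([488.5,410])
def P(a):return H+45*np.array([np.cos(np.radians(a)),np.sin(np.radians(a))])
for a in range(174,214,2): print(a,np.round(P(a)-P(174),1),np.round(P(a),1))
E
```

```text
174 [0. 0.] [443.7 414.7]
176 [-0.1 -1.6] [443.6 413.1]
178 [-0.2 -3.1] [443.5 411.6]
180 [-0.2 -4.7] [443.5 410. ]
182 [-0.2 -6.3] [443.5 408.4]
184 [-0.1 -7.8] [443.6 406.9]
186 [ 0.  -9.4] [443.7 405.3]
188 [  0.2 -11. ] [443.9 403.7]
190 [  0.4 -12.5] [444.2 402.2]
192 [  0.7 -14.1] [444.5 400.6]
194 [  1.1 -15.6] [444.8 399.1]
196 [  1.5 -17.1] [445.2 397.6]
198 [  2.  -18.6] [445.7 396.1]
200 [  2.5 -20.1] [446.2 394.6]
202 [  3.  -21.6] [446.8 393.1]
204 [  3.6 -23. ] [447.4 391.7]
206 [  4.3 -24.4] [448.1 390.3]
208 [  5.  -25.8] [448.8 388.9]
210 [  5.8 -27.2] [449.5 387.5]
212 [  6.6 -28.6] [450.3 386.2]
```

Now slowly, 2–4° a row, to 190°.

move_arm([
  [-0.0002, -0.0031, 0, 0, 0, 0],
  [-0.0002, -0.0063, 0, 0, 0, 0],
  [0, -0.0094, 0, 0, 0, 0],
  [0.0004, -0.0125, 0, 0, 0, 0],
  [0.0004, -0.0125, 0, 0, 0, 0],
])

```text
time_s: 6.88
position: [444.3, 401.8, 134.7]
tool_rot: [[-0.967, 0.256, 0.0], [0.256, 0.967, -0.0], [-0.0, -0.0, -1.0]]
contact_force: [2.1, 0.3, 4.9]
finger_gap: 17.8
```

move_arm([
  [0.0007, -0.0031, 0, 0, 0, 0],
  [0.0011, -0.0046, 0, 0, 0, 0],
  [0.0016, -0.0061, 0, 0, 0, 0],
  [0.0016, -0.0061, 0, 0, 0, 0],
])

```text
time_s: 7.22
position: [445.3, 397.1, 134.7]
tool_rot: [[-0.967, 0.255, -0.0], [0.255, 0.967, 0.002], [0.001, 0.002, -1.0]]
contact_force: [1.7, 3.9, 5.1]
finger_gap: 17.5
```

move_arm([
  [0.0005, -0.0015, 0, 0, 0, 0],
  [0.001, -0.003, 0, 0, 0, 0],
  [0.0016, -0.0045, 0, 0, 0, 0],
  [0.0016, -0.0045, 0, 0, 0, 0],
  [0.0016, -0.0045, 0, 0, 0, 0],
])

```text
time_s: 7.63
position: [445.3, 396.5, 134.8]
tool_rot: [[-0.968, 0.252, -0.001], [0.252, 0.968, 0.007], [0.002, 0.006, -1.0]]
contact_force: [-0.2, 12.3, 0.0]
finger_gap: 17.8
```

The hand has stopped at about 197° (expected about 195°) while the command ran on 4.5 mm, and the force rose to 12 N. That is the stop. Now I go back 90°, to about 106.5°.

```bash
python3 - <<'E'
import numpy as np
H=np.array([488.5,410])
def P(a):return H+45*np.array([np.cos(np.radians(a)),np.sin(np.radians(a))])
b=np.array([447.4,391.6])
print([(a,*[float(x) for x in np.round((P(a)-b)/1000,4)]) for a in (196,188,180,172,163,154,145,136,127,118,111,106.5)],P(106.5))
E
```

```text
[(196, -0.0022, 0.006), (188, -0.0035, 0.0121), (180, -0.0039, 0.0184), (172, -0.0035, 0.0247), (163, -0.0019, 0.0316), (154, 0.0007, 0.0381), (145, 0.0042, 0.0442), (136, 0.0087, 0.0497), (127, 0.014, 0.0543), (118, 0.02, 0.0581), (111, 0.025, 0.0604), (106.5, 0.0283, 0.0615)] [475.71930949 453.14688807]
```

move_arm([
  [-0.0022, 0.006, 0, 0, 0, 0],
  [-0.0035, 0.0121, 0, 0, 0, 0],
  [-0.0039, 0.0184, 0, 0, 0, 0],
  [-0.0035, 0.0247, 0, 0, 0, 0],
  [-0.0019, 0.0316, 0, 0, 0, 0],
  [0.0007, 0.0381, 0, 0, 0, 0],
  [0.0042, 0.0442, 0, 0, 0, 0],
  [0.0087, 0.0497, 0, 0, 0, 0],
  [0.014, 0.0543, 0, 0, 0, 0],
  [0.02, 0.0581, 0, 0, 0, 0],
  [0.025, 0.0604, 0, 0, 0, 0],
  [0.0283, 0.0615, 0, 0, 0, 0],
])

```text
time_s: 8.63
position: [475.3, 452.0, 134.6]
tool_rot: [[-0.967, 0.255, -0.002], [0.255, 0.967, -0.003], [0.001, -0.003, -1.0]]
contact_force: [-1.0, -0.6, 8.9]
finger_gap: 17.7
```

move_arm([
  [0, 0, 0, 0, 0, 0],
  [0, 0, 0, 0, 0, 0],
  [0, 0, 0, 0, 0, 0],
  [0, 0, 0, 0, 0, 0],
])

```text
time_s: 8.97
position: [475.8, 452.0, 134.7]
tool_rot: [[-0.967, 0.255, -0.0], [0.255, 0.967, -0.002], [-0.0, -0.002, -1.0]]
contact_force: [1.9, 0.7, 5.4]
finger_gap: 17.4
```

move_arm([
  [0, 0, 0, 0, 0, 0],
  [0, 0, 0, 0, 0, 0],
  [0, 0, 0, 0, 0, 0],
  [0, 0, 0, 0, 0, 0],
  [0, 0, 0, 0, 0, 0],
], fingers=0.45)

```text
time_s: 9.38
position: [475.1, 452.6, 133.9]
tool_rot: [[-0.967, 0.255, -0.001], [0.255, 0.967, -0.001], [0.001, -0.002, -1.0]]
contact_force: [0.3, -0.2, -0.3]
finger_gap: 48.7
```

move_arm([
  [0, 0, 0.01, 0, 0, 0],
  [0, 0, 0.025, 0, 0, 0],
  [0, 0, 0.045, 0, 0, 0],
  [0, 0, 0.07, 0, 0, 0],
  [0, 0, 0.1, 0, 0, 0],
  [-0.03, 0.02, 0.11, 0, 0, 0],
  [-0.06, 0.04, 0.11, 0, 0, 0],
  [-0.09, 0.06, 0.11, 0, 0, 0],
  [-0.12, 0.08, 0.11, 0, 0, 0],
  [-0.15, 0.1, 0.11, 0, 0, 0],
  [-0.18, 0.12, 0.11, 0, 0, 0],
  [-0.21, 0.14, 0.11, 0, 0, 0],
])

```text
time_s: 10.38
position: [264.1, 593.8, 245.6]
tool_rot: [[-0.967, 0.255, 0.0], [0.255, 0.967, 0.001], [-0.0, 0.001, -1.0]]
contact_force: [0.4, 0.3, -0.0]
finger_gap: 50.5
```

move_arm([
  [-0.03, 0.02, 0, 0, 0, 0],
  [-0.06, 0.03, 0, 0, 0, 0],
  [-0.09, 0.04, 0, 0, 0, 0],
  [-0.09, 0.04, 0, 0, 0, 0],
  [-0.09, 0.04, 0, 0, 0, 0],
  [-0.09, 0.04, 0, 0, 0, 0],
])

```text
time_s: 10.88
position: [176.3, 632.9, 245.1]
tool_rot: [[-0.967, 0.255, 0.001], [0.255, 0.967, -0.0], [-0.001, 0.0, -1.0]]
contact_force: [0.4, -0.6, 0.4]
finger_gap: 50.5
```

```bash
python3 - <<'E'
from bench import arm
import cv2,pickle
s=arm.sense();print(s["position"],s["contact_force"],s["finger_gap"],s["dq"])
for n in("top",):
    d=arm.snapshot(n);pickle.dump(d,open(n+"5.pkl","wb"));cv2.imwrite(f"pics/{n}5.png",cv2.resize(d["img"][150:340,180:450],None,fx=2.8,fy=2.8)[:,:,::-1])
E
```

```text
[176.32932787 632.860977   245.08961425] [ 0.38589566 -0.62652937  0.39693311] 50.549919070690294 [ 0.02334822  0.00099011  0.0173077   0.00168775  0.00018696 -0.00456729
  0.00070048]
```

View pics/top5.png

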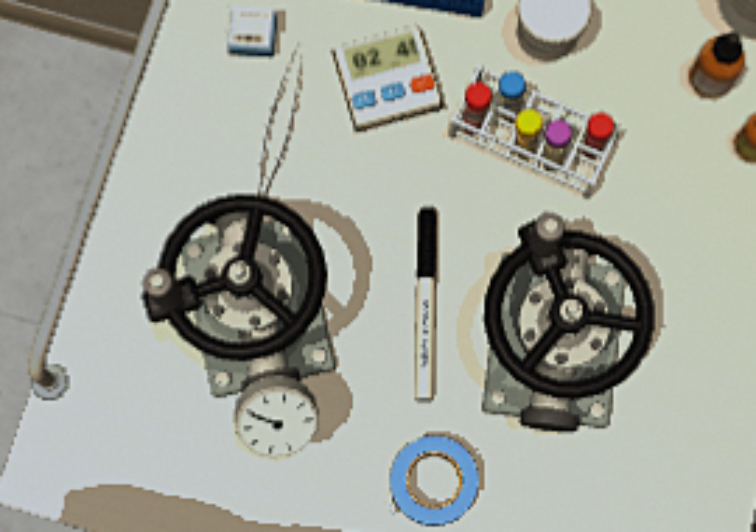

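The gauge crank now stands at full-frame (236,250), a quarter turn back from the gauge side. The plain crank looks unchanged; I'll check the numbers.

```bash
python3 - <<'E'
from h import *
t=pickle.load(open("top5.pkl","rb"));o=pickle.load(open("top.pkl","rb"))
p=atz(t,236,250.2,154);r=p[:2]-[488.2,409.5];print(p,np.hypot(*r),np.degrees(np.arctan2(r[1],r[0])))
a=t["img"][215:300,340:430].astype(int);b=o["img"][215:300,340:430].astype(int);print("plain diff",abs(a-b).max(),(abs(a-b).max(-1)>30).sum())
E
```

```text
[475.07266912 452.63778365 154.        ] 45.09096576800582 106.92561694793487
plain diff 10 0
```

```bash
python3 -c "
from bench import arm
print(arm.finish_job())"
```

```text
the job is handed in; nothing more can be done
None
```

I wound the gauge valve's handwheel anticlockwise by its crank for about 1.2 turns to the open stop. I then turned it back a quarter turn, let go and backed the arm clear. The job was handed in at about 11 s of the 48 s allowed; it reports no verdict.

- **Stop:** the force rose to about 12 N, against 2–3 N while winding, and the hand stopped moving. The crank was then at about 197°; the pictures had put the stop at about 195°.
- **Quarter turn back:** the top camera shows the crank at 106.9°, 45 mm from the hub. That is 88–90° back from the stop.
- **Other valve:** the before and after pictures of its wheel show no difference beyond noise.
- **Arm:** it touches nothing; the force reading is about zero.

No check failed. The two stop angles differ by about 2°, within the tolerance.

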